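Cover the finished layer and log it on the lever counter

ROBOT

A 7-joint arm with a two-finger parallel gripper is mounted at the origin on the work surface. World frame = base frame: x ahead of the robot, y to its left, z up, the work surface at z = 0. Lengths are in m, angles in rad, forces in N, time in s.
With the tool pointing down it reaches from about 0.425 to 0.95 m from the base axis. Payload 4.7 kg.
Tool frame: the origin (TCP) lies between the finger pads; the fingertips stand 11 mm ahead of it and the grasp point (between the pads) lies 8 mm behind it (tcp_to_tips is the distance from the TCP to the fingertips, in m); z points along the fingers, y is the line along which they close (so a half turn about z gives the same grasp; the last joint's range is limited). The gripper opens to 87 mm and grips with 3 to 60 N. Pads are 19 mm wide; open, the fingers measure 117 mm over their backs; the gripper's body (75 mm by 190 mm) begins 51 mm behind the grasp point.
Start: joints at [-1.147, 0.469, -0.049, 1.532, 0.024, 1.141, -0.082], TCP at [0.295, 0.607, 0.212] pointing down, gripper open.
Joint ranges: [-2.59, 2.59], [-0.33, 1.99], [-1.39, 1.29], [0.1, 2.45], [-1.04, 4.18], [0.21, 1.99], [-2.66, 2.66]. Speed limits (rad/s): [2.57, 2.57, 3.14, 3.14, 3.14, 3.14, 3.14].

INTERFACE

Orientations are given as a rotation vector (axis times angle).
In Python, from workcell import * gives the robot as it stands.
- The arm moves only by the shell command python3 -m inch 'ROWS' [FORCE]. ROWS is JSON, one flat list of numbers, 7 for each row, row after row: the shift along the tool's x, y, z in m, then the turn, a rotation vector about the tool's x, y, z in rad, then the finger opening in m, from 0 to 0.087. A call has 1 to 5 rows; each row shifts and turns the commanded pose from where the row before left it, along the tool's axes as they then stand; what a row does not reach is not made up. A row lasts 1/10 s, in which the tool goes at most 50 mm and 8.59 degrees, less where a joint would pass 70% of its speed; a pose out of reach is approached as far as the arm can. A call with a gripper value outside its range is refused whole. The fingers move at their own pace and stop on an object; FORCE is the grip in N (left out, the last holds). Time passes only in rows, so rows that do not move let the fingers close. It gives the time, the measured TCP pose, the force, the opening and the grip force at its end, in the units of the state.
- get_state(): the state, without advancing time (a new reading comes with each control period).
- capture(name): name is "side" or "top"; returns the picture (384x512x3 uint8, red, green, blue); there is no depth.
- camera_params(name): a dict with "camera_matrix" (3x3 intrinsics, pixels), "cam_to_world" (4x4, takes a point from camera to world coordinates). Camera axes: x right, y down, z forward; pixel columns grow to the right and rows downward; lengths in m; the calibration is good to about 2 mm. A picture is of the moment at which its call begins. camera_params takes no time and is no camera call.
- close_job(): hands the job in; it is judged then, once.
The state is a dict: "clock": time; "joint_pos": joint angles; "dq": joint speeds; "joint_torque": joint torques, N m; "tool_pos": TCP position; "orientation": TCP orientation; "contact_force": force on the tool from outside, world axes, zero at the start; "ft_torque": the same for the moment, N m; "finger_gap": finger opening in m; "finger_force": force on a finger pad.
Only numpy, scipy, OpenCV 4.12 (cv2) and the standard library are available. Lean on these libraries where they do the work, as an engineer would, in place of code of your own. Each camera call takes 0.05 s, during which the arm holds its last target. There are 200 camera calls.

TASK

The layer of three marked controllers in the tray is complete: take the separator board from its rest and lay it flat on top of the three, centred over the tray and square with it, setting it down rather than dropping it. Then log the layer on the counter: swing its sprung lever, under the extraction pipe, all the way to the stop and let it spring back. Leave the controllers in place and the plug adapter and the roll of tape where they are.

Things in the scene. Friction and masses are not known exactly. Their poses are not given: they have to be found in the camera images.
- station: Counter station, fixed: plywood base 310 mm (y), x -110 to +110 mm; grey counter housing 130 x 120 mm, top 72 mm above the bench, x -40 to +90; blue filter box with a hose at its far -y corner, 145 mm high; the hose bulges to y = -193 mm beside the pipe's -y end. Origin: on the lever's vertical pivot axis, at bench level; z up; -x is the front, facing roughly to the robot.
- lever (a joint): Angle of the counter's sprung lever about the station's origin, rad: 0 at rest, growing anticlockwise (from above) to the hard stop at 0.90. It points 0.45 rad to the +y side of the station's -x axis at rest, 0.45 rad to the -y side at the stop. Steel bar 18 mm wide, top 88 mm above the bench. The spring drives it back to 0 when let go: 1.6 N at the knob at the start, 5 N at the stop.
- lever_knob (a point): Axis of the lever's black upright round knob, 90 mm from the pivot, 108 mm above the bench. Knob 18 mm in diameter, standing from 88 to 125 mm above the bench, free all round; the pipe passes above it. Too little room for an upright gripper: a tool tilted 28 to 40 degrees, its body leaning back to the station's front (-x), gets in.
- pipe (a point): Middle of the axis of the ribbed aluminium extraction pipe over the lever: 70 mm diameter, 310 mm long along the station's y, at station x = -55 mm, 235 mm above the bench (underside at 200 mm), fixed, on two posts of 14 mm diameter under it at y = +/-135 mm.
- separator: Separator board, stiff brown board, loose: 170 (x) x 62 (y) x 6 mm, 50 to 100 g. Origin: centre of its underside. At the start it lies flat on the rest, its 62 mm width jutting about 9 mm past the rest on either long side.
- rest: Plywood rest block, fixed: 140 (x) x 44 (y) x 30 mm high. Origin: centre of its underside, on the bench. Either left or right of the station.
- tray: Open grey plastic tray, fixed: outside 175 (x) x 62 (y) mm, walls 4 mm thick and 26 mm high, floor 4 mm thick. Origin: centre of its underside, on the bench. On the other side of the station from the rest. The three controllers stand in a row along its x, their tops level at 49 mm above the bench.
- module0: White controller box, loose in the tray at its -x end: 53 (x) x 50 (y) x 45 mm high, 120 g. Origin: centre of its underside.
- module1: The same, in the middle of the tray.
- module2: The same, at the +x end of the tray.
- adapter: White plug adapter standing pins up, loose, to be left alone: 62 x 58 mm, 36 mm high plus a round boss and pins to 74 mm. Between robot and station. Origin: centre of its underside.
- tape: Roll of clear tape lying flat, loose, to be left alone: 90 mm diameter, 30 mm high. Between robot and station, beside the adapter. Origin: centre of its underside.
There are look-alikes about, which are no part of the job. Of the things that look like the tray, the middle-sized one is meant.

How it is judged:
By the outcome, as a careful person would: the job done as asked, in the order asked, and still so for the second after the job is handed in, with the robot touching nothing.
It also fails if it takes over 61 s, if anything falls off the work surface, if the arm or the gripper's body presses on something with over 40 N, if the wrist force passes 120 N, or if a joint passes its speed limit or range.

## Working session

There is one attempt and no reset: what is moved stays moved. The work goes in short steps, Python scripts to look and compute and a shell command to move; the robot and the scene stay as the last step left them, time stands still between calls to the robot, and variables do not carry over. Pictures are saved under pics/ and viewed, at most 10 in all, crops included, and the job is handed in when it is done.

```bash
ls; mkdir -p pics; python3 - <<'E'
from workcell import *
import cv2,numpy as np
for n in("top","side"):
    im=capture(n);cv2.imwrite(f"pics/{n}0.png",cv2.resize(im[:,:,::-1],(800,600),interpolation=cv2.INTER_CUBIC));np.save(f"pics/{n}0.npy",im)
    p=camera_params(n);print(n,np.round(p["camera_matrix"],1).tolist(),np.round(p["cam_to_world"],3).tolist())
s=get_state();print(s)
E
```

```text
pics
top [[416.2, 0.0, 249.2], [0.0, 416.2, 189.8], [0.0, 0.0, 1.0]] [[0.01, -0.993, 0.119, 0.447], [-1.0, -0.01, -0.0, -0.073], [0.001, -0.119, -0.993, 1.449], [0.0, 0.0, 0.0, 1.0]]
side [[385.7, 0.0, 252.7], [0.0, 385.7, 191.4], [0.0, 0.0, 1.0]] [[0.91, -0.276, 0.31, 0.228], [-0.415, -0.641, 0.646, -0.813], [0.02, -0.716, -0.698, 0.95], [0.0, 0.0, 0.0, 1.0]]
{'clock': 0.1, 'joint_pos': array([-1.14687223,  0.46936633, -0.04862333,  1.53358707,  0.0240748 ,
        1.14099758, -0.08233357]), 'dq': array([ 0.00031757, -0.00145166,  0.00040223, -0.00279521,  0.00069178,
       -0.00135686,  0.00080846]), 'joint_torque': array([-9.42625229e-05, -5.09172678e+01, -8.17079796e-02, -2.36830759e+01,
       -6.15728390e-02,  3.44327849e-02,  5.98370275e-05]), 'tool_pos': array([0.29503608, 0.60647762, 0.2112954 ]), 'orientation': array([-7.05132909e-01, -3.06105294e+00,  2.72440514e-03]), 'contact_force': array([ 0.39751132, -0.89314973,  0.08369585]), 'ft_torque': array([-0.00239086, -0.03103744,  0.01235814]), 'finger_force': 0.0, 'finger_gap': 0.08716637886022528}
```

View pics/top0.png

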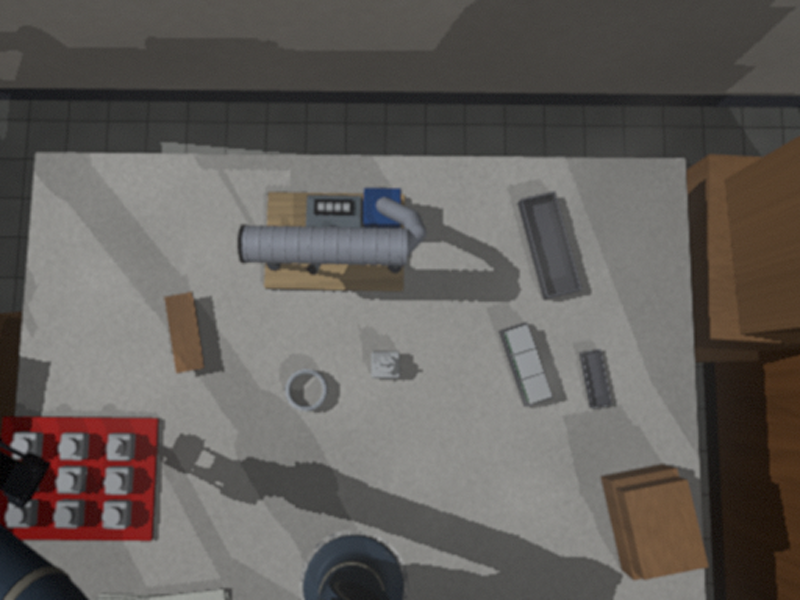

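View pics/side0.png

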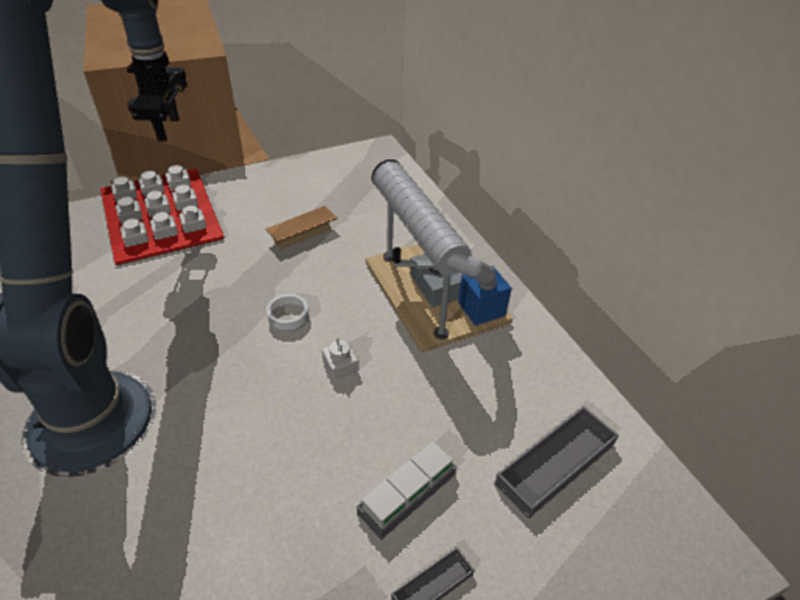

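The top view (800x600 scale) shows these candidates:
- **Tray:** large empty one at (553,247), the one holding three white boxes at (526,365), small one at (597,378). The middle-sized one with the boxes is meant.
- **Board:** brown piece on its rest at (185,332). The brown crates at (655,520) are much too big.
- **Controllers:** the three in the tray. The white units on the red mat at (75,480) are look-alikes.
- **Left alone:** tape at (307,390) and adapter at (385,364).

Next I'll check the choice in one close composite crop.

```bash
python3 - <<'E'
import cv2,numpy as np
t=np.load("pics/top0.npy")[:,:,::-1];s=np.load("pics/side0.npy")[:,:,::-1]
def c(im,x,y,w,h,k):return cv2.resize(im[y:y+h,x:x+w],None,fx=k,fy=k,interpolation=cv2.INTER_CUBIC)
# board top (95,180) 50x65; tray top(315,200) 50x65 ; station top (150,115) 130x75 ; side station 
A=np.hstack([c(t,95,180,50,65,5),c(t,315,200,50,65,5),c(s,165,128,50,65,5)[:, :]])
B=np.hstack([c(t,150,118,75,50,5),c(s,225,275,75,50,5)])
print(A.shape,B.shape)
cv2.imwrite("pics/crop1.png",np.vstack([A,B]))
E
```

```text
(325, 750, 3) (250, 750, 3)
```

View pics/crop1.png

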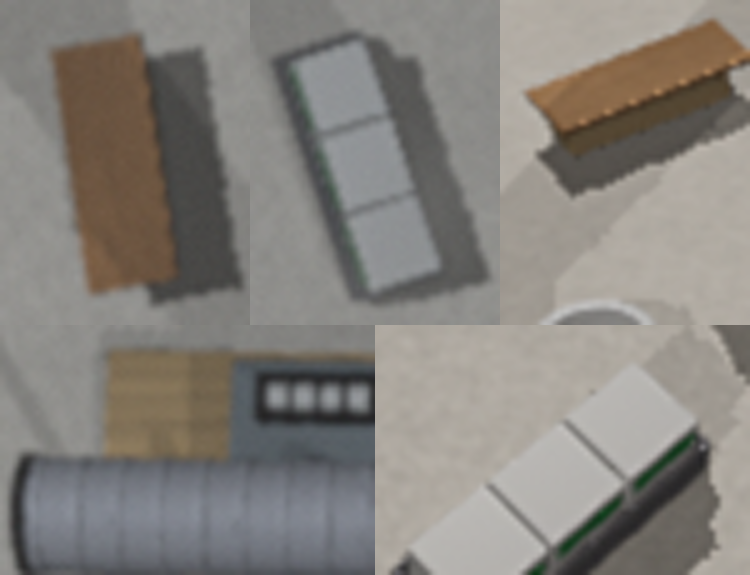

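The crop confirms the choice. The board lies on the rest with corners at crop (52,48), (138,36), (176,278) and (92,293). The middle tray holds three white tops with corners at about (290,68), (362,38), (440,268) and (370,292).

```bash
cat > h.py <<'E'
import numpy as np,cv2
from workcell import *
from scipy.spatial.transform import Rotation as R
def toworld(n,uv,z):
    p=camera_params(n);K=p["camera_matrix"];T=p["cam_to_world"]
    uv=np.atleast_2d(np.array(uv,float));d=np.c_[uv,np.ones(len(uv))]@np.linalg.inv(K).T@T[:3,:3].T
    return (T[:3,3]+d*((z-T[2,3])/d[:,2:]))[:,:2]
def proj(n,P):
    p=camera_params(n);K=p["camera_matrix"];T=p["cam_to_world"]
    c=(np.atleast_2d(P)-T[:3,3])@T[:3,:3]@K.T
    return c[:,:2]/c[:,2:]
def blob(n,mask,z):
    k,l,st,ce=cv2.connectedComponentsWithStats(mask.astype(np.uint8));i=1+st[1:,4].argmax()
    v,u=np.nonzero(l==i)
    w=toworld(n,np.c_[u,v],z); (c,s,a)=cv2.minAreaRect((w*1000).astype(np.float32))
    b=cv2.boxPoints((c,s,a)); e=max([b[1]-b[0],b[2]-b[1]],key=np.linalg.norm); e=e if e[0]>0 else -e
    print(n,"n",len(u),"mean",w.mean(0).round(4),"rect",np.round(c,1),np.round(s,1),"yaw",round(float(np.degrees(np.arctan2(e[1],e[0]))),1))
E
python3 - <<'E'
from h import *
t=np.load("pics/top0.npy").astype(int);s=np.load("pics/side0.npy").astype(int)
def win(m,x,y,w,h):
    o=np.zeros_like(m);o[y:y+h,x:x+w]=m[y:y+h,x:x+w];return o
br=lambda im:(im[...,0]-im[...,2]>35)
blob("top",win(br(t),95,180,50,65),.036)
blob("side",win(br(s)&(s[...,0]>115),165,128,55,40),.036)
g=(t.min(2)>125)&(t.max(2)-t.min(2)<25)
print(t[230,335],t[222,327],s[315,265])
blob("top",win((t[...,2]-t[...,0]>-1)&(t.sum(2)>420),318,203,35,56),.049)
blob("side",win((s.min(2)>172),228,280,65,60),.049)
def crop(pts,ox,oy):return [((x+.5)/5-.5+ox,(y+.5)/5-.5+oy) for x,y in pts]
print("board corners\n",toworld("top",crop([(52,48),(138,36),(176,278),(92,293)],95,180),.036).round(4))
print("tray tops\n",toworld("top",crop([(40,68),(112,38),(190,268),(120,292)],315,200),.049).round(4))
f=lambda p:[(x*.64-.2,y*.64-.2) for x,y in p]
print("base top\n",toworld("top",f([(265,193),(265,289),(403,290)]),.012).round(4))
print("pipe ends\n",toworld("top",f([(240,245),(408,246)]),.235).round(4))
print("base side",toworld("side",f([(367,262),(424,349),(511,321)]),.0).round(4))
# centre line of tape/adapter
print("tape",toworld("top",f([(307,390)]),.03),"adapter",toworld("top",f([(384,366)]),.03))
E
```

```text
top n 828 mean [0.5352 0.3729] rect [536.1 372.5] [165.8  59. ] yaw 10.9
side n 413 mean [0.5329 0.3739] rect [534.  374.4] [167.4  61.1] yaw 11.1
[144 147 150] [124 133 130] [120 117 115]
top n 186 mean [ 0.422  -0.3882] rect [ 422.1 -388.2] [45.6 43.5] yaw 18.6
side n 339 mean [ 0.4213 -0.3871] rect [ 421.2 -387.1] [47.9 46.4] yaw 18.5
board corners
 [[0.6138 0.4196]
 [0.6227 0.3613]
 [0.4584 0.328 ]
 [0.4478 0.3842]]
tray tops
 [[ 0.5383 -0.3209]
 [ 0.559  -0.3697]
 [ 0.4061 -0.4193]
 [ 0.3899 -0.3725]]
base top
 [[ 0.854   0.2119]
 [ 0.6345  0.2047]
 [ 0.6353 -0.1027]]
pipe ends
 [[ 0.6891  0.2118]
 [ 0.6904 -0.107 ]]
base side [[ 0.6416  0.2104]
 [ 0.644  -0.0927]
 [ 0.8553 -0.0962]]
tape [[0.41305697 0.10339257]] adapter [[ 0.46624196 -0.0623326 ]]
```

```bash
cat >> h.py <<'E'
def down(yaw): # tool z down, tool y along yaw+90deg
    y=np.array([-np.sin(yaw),np.cos(yaw),0]);z=np.array([0,0,-1.]);return np.c_[np.cross(y,z),y,z]
def plan(pos,M,half=True):
    s=get_state();C=R.from_rotvec(s["orientation"]).as_matrix()
    best=min([M,M@np.diag([-1,-1,1])] if half else [M],key=lambda m:np.linalg.norm(R.from_matrix(C.T@m).as_rotvec()))
    print("t",round(s["clock"],2),"pos",s["tool_pos"].round(4),"turn",R.from_matrix(C.T@best).as_rotvec().round(4),"then shift",((np.array(pos)-s["tool_pos"])@best).round(4),"(unturned shift",((np.array(pos)-s["tool_pos"])@C).round(4),") F",s["contact_force"].round(1),"gap",round(s["finger_gap"],4),"gf",round(s["finger_force"],1),"q",s["joint_pos"].round(2))
E
python3 - <<'E'
from h import *
t=np.load("pics/top0.npy").astype(int);s=np.load("pics/side0.npy").astype(int)
for n,im,(x,y,w,h),th in(("top",t,(318,203,35,56),138),("side",s,(225,280,70,62),172)):
    m=np.zeros(im.shape[:2],np.uint8);m[y:y+h,x:x+w]=(im.min(2)>th)[y:y+h,x:x+w]
    k,l,st,ce=cv2.connectedComponentsWithStats(m,connectivity=4)
    for i in range(1,k):
        if st[i,4]>100: print(n,st[i,4],toworld(n,ce[i],.049).round(4))
    v,u=np.nonzero(m);w_=toworld(n,np.c_[u,v],.049);c=w_.mean(0);e=np.linalg.eigh(np.cov(w_.T))[1][:,1];print(c.round(4),np.degrees(np.arctan(e[1]/e[0])).round(2))
c=lambda im,x,y,w,h,k:cv2.resize(im[y:y+h,x:x+w,::-1].astype(np.uint8),None,fx=k,fy=k,interpolation=cv2.INTER_CUBIC)
cv2.imwrite("pics/crop2.png",np.hstack([c(t,160,155,50,55,8),c(s,232,140,50,55,8)]))
plan((.535,.3733,.12),down(np.radians(11.1)))
E
```

```text
top 177 [[ 0.5263 -0.3543]]
top 181 [[ 0.4741 -0.3712]]
top 237 [[ 0.4301 -0.3203]]
top 185 [[ 0.4221 -0.3882]]
[ 0.4647 -0.3577] -6.99
side 281 [[ 0.5247 -0.3534]]
side 307 [[ 0.4728 -0.3706]]
side 339 [[ 0.4212 -0.3872]]
[ 0.4697 -0.3714] 18.07
t 0.1 pos [0.295  0.6065 0.2113] turn [-1.700e-03 -5.000e-04 -6.465e-01] then shift [-0.1906 -0.275   0.0913] (unturned shift [-0.3178 -0.1045  0.0915] ) F [ 0.4 -0.9  0.1] gap 0.0872 gf 0.0 q [-1.15  0.47 -0.05  1.53  0.02  1.14 -0.08]
```

View pics/crop2.png

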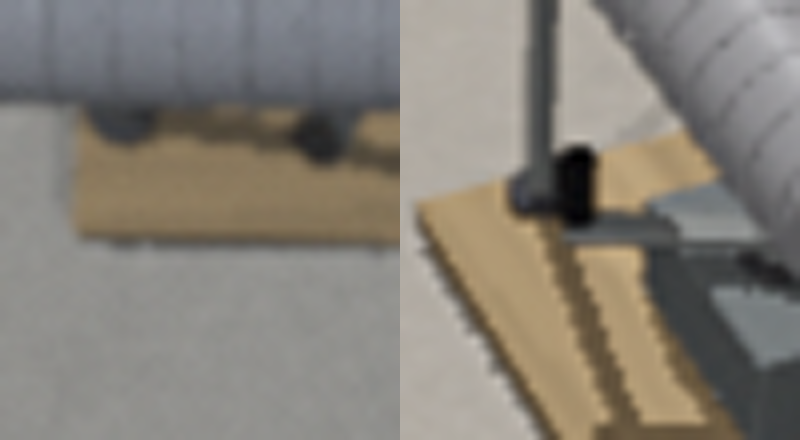

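The crop shows the black knob in the side view at about (577,186), left of the pipe and next to the +y post. Now I'll move over the board.

```bash
python3 -m inch '[-0.04,-0.013,0,0,0,0,0.087, -0.04,-0.013,0,0,0,0,0.087, -0.04,-0.013,0,0,0,0,0.087, -0.04,-0.013,0,0,0,0,0.087, -0.04,-0.013,0,0,0,0,0.087]'
python3 -m inch '[-0.04,-0.013,0.03,0,0,0,0.087, -0.04,-0.013,0.03,0,0,0,0.087, -0.038,-0.013,0.03,0,0,0,0.087, 0,0,0,0,0,-0.13,0.087, 0,0,0,0,0,-0.13,0.087]'
python3 -m inch '[0,0,0,0,0,-0.13,0.087, 0,0,0,0,0,-0.13,0.087, 0,0,0,0,0,-0.126,0.087, 0,0,0,0,0,0,0.087, 0,0,0,0,0,0,0.087]'
python3 - <<'E'
from h import *
plan((.535,.3733,.03),down(np.radians(11.1)))
kn=lambda n,p,z:print(toworld(n,p,z))
kn("side",[((177.5)/8-.5+232,186.5/8-.5+140)],.1065)
kn("top",[((318.5)/8-.5+160,140/8-.5+155)],.115)
E
```

```text
clock: 0.6
tool_pos: [0.4475, 0.4595, 0.2118]
orientation: [-0.705, -3.061, 0.001]
contact_force: [1.3, 1.1, 0.2]
finger_gap: 0.0871
finger_force: 0.0
clock: 1.1
tool_pos: [0.5342, 0.3736, 0.1221]
orientation: [-0.3, -3.125, 0.005]
contact_force: [-0.5, 0.4, 0.8]
finger_gap: 0.0869
finger_force: 0.0
clock: 1.6
tool_pos: [0.5336, 0.376, 0.1239]
orientation: [0.298, -3.127, 0.0]
contact_force: [-0.2, 0.4, -0.4]
finger_gap: 0.0869
finger_force: 0.0
t 1.6 pos [0.5336 0.376  0.1239] turn [-0.0001 -0.0007 -0.0035] then shift [-0.0008 -0.003   0.0939] (unturned shift [-0.0009 -0.0029  0.0939] ) F [-0.2  0.4 -0.4] gap 0.0869 gf 0.0 q [-0.59  0.52 -0.13  1.67  0.08  0.96  1.02]
[[0.66375233 0.09267046]]
[[0.66371964 0.08919446]]
```

```bash
python3 -m inch '[-0.001,-0.003,0.03,0,0,-0.003,0.087, 0,0,0.03,0,0,0,0.087, 0,0,0.02,0,0,0,0.087, 0,0,0.014,0,0,0,0.087, 0,0,0,0,0,0,0.087]'
python3 - <<'E'
from h import *
plan((.535,.3733,.03),down(np.radians(11.1)))
t=capture("top");s=capture("side")
c=lambda im,x,y,w,h,k:cv2.resize(im[y:y+h,x:x+w,::-1],None,fx=k,fy=k,interpolation=cv2.INTER_CUBIC)
cv2.imwrite("pics/crop3.png",np.hstack([c(t,85,170,65,80,6),c(s,160,105,65,80,6)]))
E
```

```text
clock: 2.1
tool_pos: [0.534, 0.3727, 0.0281]
orientation: [0.306, -3.123, 0.004]
contact_force: [-0.3, -0.2, -0.1]
finger_gap: 0.0869
finger_force: 0.0
t 2.1 pos [0.534  0.3727 0.0281] turn [-0.0019 -0.0036  0.0016] then shift [-0.0011  0.0004 -0.0019] (unturned shift [-0.0011  0.0004 -0.0019] ) F [-0.3 -0.2 -0.1] gap 0.0869 gf 0.0 q [-0.59  0.63 -0.12  1.74  0.1   0.79  1.01]
```

View pics/crop3.png

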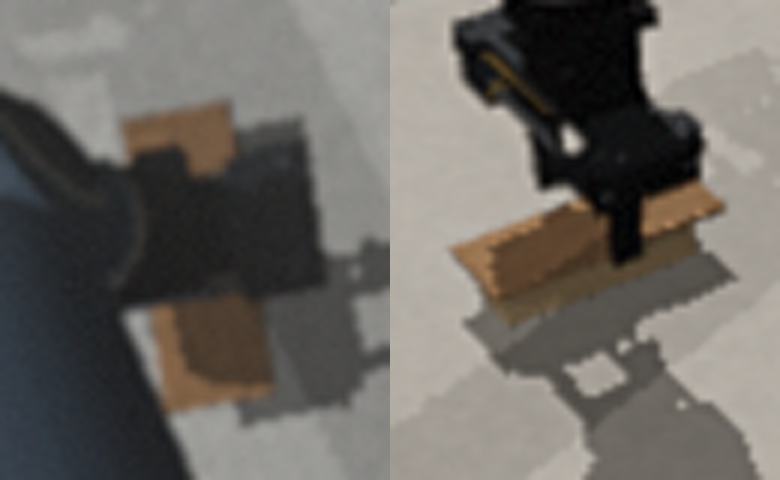

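The fingers straddle the board near its middle, with the finger at about (625,235) in the side half. I'll close and lift.

```bash
python3 -m inch '[0,0,0,0,0,0,0.055, 0,0,0,0,0,0,0.055, 0,0,0,0,0,0,0.055, 0,0,0,0,0,0,0.055, 0,0,0,0,0,0,0.055]' 20
python3 -m inch '[0,0,0,0,0,0,0.055, 0,0,0,0,0,0,0.055, 0,0,-0.005,0,0,0,0.055, 0,0,-0.02,0,0,0,0.055, 0,0,-0.03,0,0,0,0.055]' 
python3 -m inch '[0,0,-0.03,0,0,0,0.055, 0,0,-0.03,0,0,0,0.055, 0,0,-0.02,0,0,0,0.055, 0,0,0,0,0,0,0.055, 0,0,0,0,0,0,0.055]' 
python3 - <<'E'
from h import *
plan((.4735,-.3710,.165),down(np.radians(18.0)))
E
```

```text
clock: 2.7
tool_pos: [0.5353, 0.3736, 0.0305]
orientation: [-0.307, 3.126, 0.0]
contact_force: [-0.7, 1.3, 0.5]
finger_gap: 0.058
finger_force: 0.0
clock: 3.2
tool_pos: [0.5341, 0.3727, 0.0843]
orientation: [0.307, -3.123, 0.003]
contact_force: [0.2, 0.3, 0.3]
finger_gap: 0.055
finger_force: 0.0
clock: 3.7
tool_pos: [0.5352, 0.3735, 0.1654]
orientation: [-0.308, 3.126, 0.0]
contact_force: [0.5, -0.0, -0.3]
finger_gap: 0.0551
finger_force: 0.0
t 3.7 pos [0.5352 0.3735 0.1654] turn [ 1.000e-04  3.000e-04 -1.179e-01] then shift [ 2.887e-01 -6.890e-01  4.000e-04] (unturned shift [ 2.056e-01 -7.182e-01  2.000e-04] ) F [ 0.5 -0.  -0.3] gap 0.0551 gf 0.0 q [-0.58  0.48 -0.13  1.64  0.07  1.03  1.03]
```

```bash
python3 - <<'E'
from h import *
t=capture("top");s=capture("side")
c=lambda im,x,y,w,h,k:cv2.resize(im[y:y+h,x:x+w,::-1],None,fx=k,fy=k,interpolation=cv2.INTER_CUBIC)
cv2.imwrite("pics/crop4.png",np.hstack([c(t,85,160,65,95,6),c(s,160,75,65,95,6)]))
print(get_state()["contact_force"])
E
```

```text
[ 0.18531393  0.32394828 -0.84808222]
```

View pics/crop4.png

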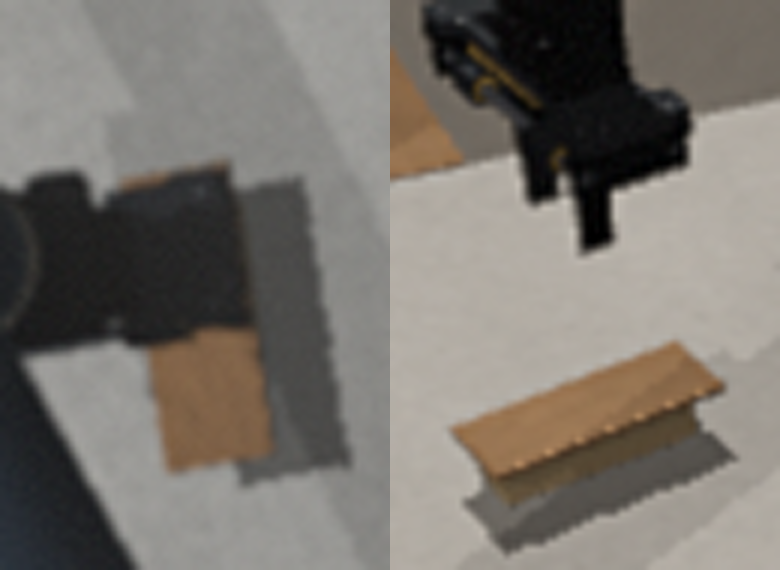

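```bash
python3 - <<'E'
from h import *
s=capture("side").astype(int)
m=np.zeros(s.shape[:2],bool);m[128:168,165:220]=((s[...,0]-s[...,2]>35)&(s[...,0]>115))[128:168,165:220]
blob("side",m,.036)
a=np.radians(11.1);y=np.array([-np.sin(a),np.cos(a),0])
for z in(.017,.027,.037,.047):print("exp finger tip z",z,proj("side",np.array([.535,.3733,z])-y*.0435-0*y).round(1),proj("side",np.array([.535,.3733,z])-y*.058).round(1))
print("seen",(625-390)/6+160,262/6+105)
st=get_state();C=R.from_rotvec(st["orientation"]).as_matrix();p=st["tool_pos"]
for d in(-.01,0,.011):
  print(d,proj("side",p+C[:,2]*d-C[:,1]*.0275).round(1),proj("side",p+C[:,2]*d-C[:,1]*.042).round(1))
print("seen now tip",(597-390)/6+160,250/6+75)
E
```

```text
side n 419 mean [0.5315 0.3736] rect [533.2 374.4] [169.3  60.6] yaw 11.5
exp finger tip z 0.017 [[199.1 151.9]] [[201.  153.9]]
exp finger tip z 0.027 [[198.9 149.9]] [[200.8 151.8]]
exp finger tip z 0.037 [[198.7 147.8]] [[200.6 149.8]]
exp finger tip z 0.047 [[198.5 145.7]] [[200.4 147.7]]
seen 199.16666666666666 148.66666666666666
-0.01 [[193.4 115.4]] [[195.4 117.3]]
0 [[193.7 117.8]] [[195.7 119.7]]
0.011 [[193.9 120.4]] [[195.9 122.2]]
seen now tip 194.5 116.66666666666666
```

```bash
python3 -c "
import workcell as w;print({k:getattr(w,k) for k in dir(w) if 'tip' in k.lower() or 'tcp' in k.lower()})"
python3 -m inch '[0,0,0.03,0,0,0,0.02, 0,0,0.03,0,0,0,0.02, 0,0,0.03,0,0,0,0.02, 0,0,0.02,0,0,0,0.02, 0,0,0.01,0,0,0,0.02]'
python3 -m inch '[0,0,0.005,0,0,0,0.02, 0,0,0,0,0,0,0.02,0,0,0,0,0,0,0.02]'
```

```text
{'tcp_to_tips': 0.011}
clock: 4.35
tool_pos: [0.5334, 0.3722, 0.0417]
orientation: [0.307, -3.121, 0.005]
contact_force: [0.6, -0.3, 0.1]
finger_gap: 0.0246
finger_force: 0.0
clock: 4.65
tool_pos: [0.5359, 0.3741, 0.0412]
orientation: [-0.307, 3.125, 0.002]
contact_force: [-0.4, -0.4, 0.8]
finger_gap: 0.0199
finger_force: 0.0
```

```bash
for i in 1 2; do :; done
python3 -m inch '[0,0,0.004,0,0,0,0.02, 0,0,0,0,0,0,0.02]' | egrep 'pos|force'
python3 -m inch '[0,0,0.003,0,0,0,0.02, 0,0,0,0,0,0,0.02]'| egrep 'pos|force'
python3 -m inch '[0,0,0.003,0,0,0,0.02, 0,0,0,0,0,0,0.02]'| egrep 'pos|force'
```

```text
tool_pos: [0.5354, 0.3737, 0.0366]
contact_force: [-1.0, 0.2, 0.2]
finger_force: 0.0
tool_pos: [0.5351, 0.3734, 0.0331]
contact_force: [0.4, 0.2, -0.5]
finger_force: 0.0
tool_pos: [0.535, 0.3734, 0.0298]
contact_force: [0.2, -0.5, -0.3]
finger_force: 0.0
```

```bash

python3 -m inch '[0,0,0.002,0,0,0,0.02, 0,0,0,0,0,0,0.02]' | egrep 'pos|force'
python3 -m inch '[0,0,0.002,0,0,0,0.02, 0,0,0,0,0,0,0.02]'| egrep 'pos|force'
python3 -m inch '[0,0,0.002,0,0,0,0.02, 0,0,0,0,0,0,0.02]'| egrep 'pos|force'
```

```text
tool_pos: [0.5351, 0.3735, 0.0279]
contact_force: [-0.3, 0.4, 0.3]
finger_force: 0.0
tool_pos: [0.5354, 0.3737, 0.0263]
contact_force: [0.4, -0.4, -0.2]
finger_force: 0.0
tool_pos: [0.5354, 0.3737, 0.0261]
contact_force: [-2.8, -2.9, 10.2]
finger_force: 5.4
```

Contact came at TCP z ≈ 0.026 on a 36 mm high board top. So the real fingertips are about 10 mm behind the reported TCP, not 11 mm ahead of it, and the picture agrees. I'll allow for about 21 mm and regrasp lower.

```bash

python3 -m inch '[0,0,-0.01,0,0,0,0.02, 0,0,-0.02,0,0,0,0.087, 0,0,0,0,0,0,0.087, 0,0,0,0,0,0,0.087, 0,0,0,0,0,0,0.087]' | egrep 'pos|force|gap'
python3 -m inch '[0,0,0,0,0,0,0.087, 0,0,0,0,0,0,0.087, 0,0,0,0,0,0,0.087, 0,0,0,0,0,0,0.087, 0,0,0,0,0,0,0.087]' | egrep 'pos|force|gap'
python3 - <<'E'
from h import *
plan((.534,.3735,.008),down(np.radians(11.3)))
s=capture("side").astype(int)
m=np.zeros(s.shape[:2],bool);m[128:168,165:220]=((s[...,0]-s[...,2]>35)&(s[...,0]>115))[128:168,165:220]
blob("side",m,.036)
E
```

```text
tool_pos: [0.5348, 0.3732, 0.0534]
contact_force: [0.0, -0.2, 0.8]
finger_gap: 0.044
finger_force: 0.0
tool_pos: [0.5352, 0.3736, 0.0542]
contact_force: [-0.2, -0.8, 0.1]
finger_gap: 0.0827
finger_force: 0.0
t 6.85 pos [0.5352 0.3736 0.0542] turn [ 0.0001 -0.0001 -0.001 ] then shift [0.0012 0.0001 0.0462] (unturned shift [0.0012 0.0001 0.0462] ) F [-0.2 -0.8  0.1] gap 0.0827 gf 0.0 q [-0.59  0.6  -0.12  1.72  0.09  0.83  1.01]
side n 261 mean [0.5375 0.3787] rect [532.9 375.7] [168.8  62.7] yaw 10.8
```

```bash

python3 -m inch '[0,0,0,0,0,0,0.087, 0,0,0.012,0,0,0,0.087, 0,0,0.008,0,0,0,0.087, 0,0,0.005,0,0,0,0.087]' | egrep 'pos|force|gap'
python3 -m inch '[0,0,0.007,0,0,0,0.087, 0,0,0.007,0,0,0,0.087, 0,0,0.007,0,0,0,0.087, 0,0,0,0,0,0,0.087]' | egrep 'pos|force|gap'
python3 -m inch '[0,0,0,0,0,0,0.05, 0,0,0,0,0,0,0.05, 0,0,0,0,0,0,0.05, 0,0,0,0,0,0,0.05, 0,0,0,0,0,0,0.05]' 20 | egrep 'pos|force|gap'
python3 -m inch '[0,0,0,0,0,0,0.05, 0,0,0,0,0,0,0.05, 0,0,0,0,0,0,0.05]' | egrep 'pos|force|gap'
```

```text
tool_pos: [0.5345, 0.373, 0.0276]
contact_force: [-0.9, -0.4, 1.3]
finger_gap: 0.0871
finger_force: 0.0
tool_pos: [0.5346, 0.373, 0.0069]
contact_force: [-0.6, -0.2, -0.4]
finger_gap: 0.0873
finger_force: 0.0
tool_pos: [0.5355, 0.3739, 0.0087]
contact_force: [-0.3, 0.3, 1.2]
finger_gap: 0.0617
finger_force: 20.0
tool_pos: [0.5354, 0.3739, 0.0086]
contact_force: [-0.8, -0.5, 2.6]
finger_gap: 0.0616
finger_force: 20.0
```

Gripped: gap 61.6 mm at 20 N. I'll lift and carry it.

```bash

python3 -m inch '[0,0,-0.004,0,0,0,0.05, 0,0,-0.015,0,0,0,0.05, 0,0,-0.03,0,0,0,0.05, 0,0,-0.03,0,0,0,0.05, 0,0,-0.03,0,0,0,0.05]' 25| egrep 'pos|force|gap'
python3 -m inch '[0,0,-0.02,0,0,0,0.05, 0,0,0,0,0,0,0.05, 0,0,0,0,0,0,0.05]' | egrep 'pos|force|gap'
python3 - <<'E'
from h import *
plan((.4735,-.3710,.12),down(np.radians(18.0)))
E
```

```text
tool_pos: [0.5352, 0.3734, 0.1192]
contact_force: [0.6, 0.1, -0.5]
finger_gap: 0.0614
finger_force: 25.0
tool_pos: [0.5352, 0.3733, 0.1376]
contact_force: [-0.2, -0.0, -1.9]
finger_gap: 0.0617
finger_force: 25.0
t 9.3 pos [0.5352 0.3733 0.1376] turn [ 1.000e-04  4.000e-04 -1.181e-01] then shift [ 0.2886 -0.6888  0.0176] (unturned shift [ 0.2055 -0.7181  0.0175] ) F [-0.2 -0.  -1.9] gap 0.0617 gf 25.0 q [-0.58  0.5  -0.13  1.66  0.08  0.98  1.03]
```

```bash

python3 -m inch '[0.006,-0.02,0,0,0,0,0.05, 0.01,-0.036,0,0,0,0,0.05, 0.01,-0.036,0,0,0,0,0.05, 0.01,-0.036,0,0,0,0,0.05, 0.01,-0.036,0,0,0,0,0.05]' | egrep 'pos|gap'
python3 -m inch '[0.01,-0.036,0,0,0,0,0.05, 0.01,-0.036,0,0,0,0,0.05, 0.01,-0.036,0,0,0,0,0.05, 0.01,-0.036,0,0,0,0,0.05, 0.01,-0.036,0,0,0,0,0.05]' | egrep 'pos|gap'
python3 -m inch '[0.01,-0.036,0,0,0,0,0.05, 0.01,-0.036,0,0,0,0,0.05, 0.01,-0.036,0,0,0,0,0.05, 0.01,-0.036,0,0,0,0,0.05, 0.01,-0.036,0,0,0,0,0.05]' | egrep 'pos|gap'
python3 -m inch '[0.01,-0.036,0,0,0,0,0.05, 0.01,-0.036,0,0,0,0,0.05, 0.01,-0.036,0,0,0,0,0.05, 0.006,-0.02,0,0,0,-0.04,0.05, 0,-0.01,0,0,0,-0.04,0.05]' | egrep 'pos|gap'
python3 -m inch '[0,0,0,0,0,-0.038,0.05, 0,0,0,0,0,0,0.05, 0,0,0,0,0,0,0.05]' | egrep 'pos|gap'
python3 - <<'E'
from h import *
plan((.4735,-.3710,.12),down(np.radians(18.0)))
E
```

```text
tool_pos: [0.5206, 0.2017, 0.1355]
finger_gap: 0.0611
tool_pos: [0.5066, 0.0158, 0.1358]
finger_gap: 0.0615
tool_pos: [0.4926, -0.17, 0.1357]
finger_gap: 0.0613
tool_pos: [0.4836, -0.3138, 0.1354]
finger_gap: 0.0613
tool_pos: [0.4854, -0.3104, 0.136]
finger_gap: 0.0612
t 11.6 pos [ 0.4854 -0.3104  0.136 ] turn [ 0.002  -0.0017 -0.0004] then shift [ 0.0301 -0.0539  0.016 ] (unturned shift [ 0.03   -0.0539  0.016 ] ) F [-0.8 -0.1 -0.3] gap 0.0612 gf 25.0 q [ 0.45  0.39  0.06  1.86 -0.03  0.9   2.41]
```

```bash

python3 -m inch '[0.01,-0.018,0,0,0,0,0.05, 0.01,-0.018,0,0,0,0,0.05, 0.01,-0.018,0,0,0,0,0.05, 0,0,0.02,0,0,0,0.05, 0,0,0.02,0,0,0,0.05]' | egrep 'pos|gap'
python3 -m inch '[0,0,0.01,0,0,0,0.05, 0,0,0.01,0,0,0,0.05, 0,0,0,0,0,0,0.05, 0,0,0,0,0,0,0.05]' | egrep 'pos|gap'
python3 - <<'E'
from h import *
plan((.4735,-.3710,.05),down(np.radians(18.0)))
t=capture("top");s=capture("side");np.save("pics/s5.npy",s);np.save("pics/t5.npy",t)
c=lambda im,x,y,w,h,k:cv2.resize(im[y:y+h,x:x+w,::-1],None,fx=k,fy=k,interpolation=cv2.INTER_CUBIC)
cv2.imwrite("pics/crop5.png",np.hstack([c(t,305,195,56,80,6),c(s,220,250,76,80,6)]))
E
```

```text
tool_pos: [0.4743, -0.3723, 0.0968]
finger_gap: 0.0616
tool_pos: [0.4747, -0.3717, 0.0775]
finger_gap: 0.0616
t 12.5 pos [ 0.4747 -0.3717  0.0775] turn [-0.0004  0.0003  0.0003] then shift [0.0009 0.0011 0.0275] (unturned shift [0.001  0.0011 0.0275] ) F [-0.9  0.6  0.2] gap 0.0616 gf 25.0 q [ 0.54  0.5   0.07  1.84 -0.05  0.81  2.52]
```

View pics/crop5.png

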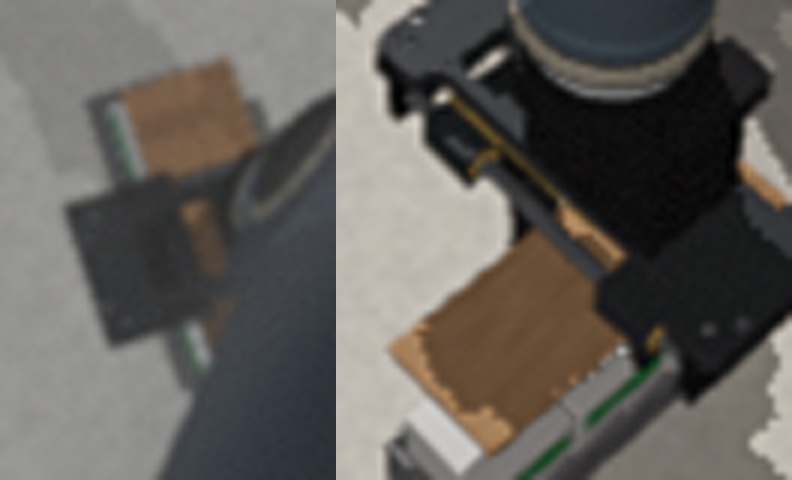

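```bash
python3 - <<'E'
from h import *
f=lambda x,y,ox,oy,o:((x-o+.5)/6-.5+ox,(y+.5)/6-.5+oy)
T=toworld("top",[f(232,58,305,195,0),f(122,97,305,195,0)],.105)
S=toworld("side",[f(390,346,220,250,336),f(490,450,220,250,336)],.105)
print(T.round(4),S.round(4))
a=np.radians(18);e=np.array([np.cos(a),np.sin(a)]);n=np.array([-e[1],e[0]]);c=np.array([.4747,-.3717])
for w in(*T,*S):print(((w-c)@e).round(4),((w-c)@n).round(4))
E
```

```text
[[ 0.5643 -0.3782]
 [ 0.5426 -0.3186]] [[ 0.3853 -0.3701]
 [ 0.4041 -0.4265]]
0.0832 -0.0339
0.081 0.0295
-0.0845 0.0292
-0.084 -0.0303
```

```bash

python3 -m inch '[0.001,0.001,0.015,0,0,0,0.05, 0,0,0.015,0,0,0,0.05, 0,0,0.01,0,0,0,0.05, 0,0,0.004,0,0,0,0.05, 0,0,0,0,0,0,0.05]' | egrep 'pos|force'
python3 -m inch '[0,0,0.002,0,0,0,0.05, 0,0,0,0,0,0,0.05]' | egrep 'pos|force'
python3 -m inch '[0,0,0.002,0,0,0,0.05, 0,0,0,0,0,0,0.05]' | egrep 'pos|force'
```

```text
tool_pos: [0.4728, -0.3708, 0.0324]
contact_force: [-0.4, -0.3, -0.4]
finger_force: 25.0
tool_pos: [0.4733, -0.3713, 0.0315]
contact_force: [-0.4, -0.7, -0.1]
finger_force: 25.0
tool_pos: [0.4731, -0.3711, 0.0293]
contact_force: [1.4, -0.1, -0.9]
finger_force: 25.0
```

```bash

python3 -m inch '[0,0,0.001,0,0,0,0.05, 0,0,0,0,0,0,0.05]' | egrep 'pos|force'
```

```text
tool_pos: [0.4731, -0.3711, 0.0281]
contact_force: [-1.3, 0.1, -0.3]
finger_force: 25.0
```

```bash

python3 -m inch '[0,0,0.001,0,0,0,0.05, 0,0,0,0,0,0,0.05]' | egrep 'pos|force'
python3 -m inch '[0,0,0.001,0,0,0,0.05, 0,0,0,0,0,0,0.05]' | egrep 'pos|force'
```

```text
tool_pos: [0.4732, -0.3711, 0.0276]
contact_force: [0.0, 0.1, 2.7]
finger_force: 25.0
tool_pos: [0.4732, -0.3712, 0.0275]
contact_force: [-2.1, 2.2, 9.2]
finger_force: 25.0
```

Touched down on the tops with 9 N. I'll release and rise.

```bash

python3 -m inch '[0,0,-0.0005,0,0,0,0.05, 0,0,0,0,0,0,0.064, 0,0,0,0,0,0,0.068, 0,0,0,0,0,0,0.087, 0,0,0,0,0,0,0.087]' | egrep 'pos|force|gap'
python3 -m inch '[0,0,0,0,0,0,0.087, 0,0,0,0,0,0,0.087, 0,0,-0.005,0,0,0,0.087, 0,0,-0.015,0,0,0,0.087, 0,0,-0.03,0,0,0,0.087]' | egrep 'pos|force|gap'
python3 -m inch '[0,0,-0.04,0,0,0,0, 0,0,-0.04,0,0,0,0, 0,0,-0.03,0,0,0,0]' | egrep 'pos|force|gap'
python3 - <<'E'
from h import *
# lever pose: tilt about station y, tool y along -/+ station y
th=np.radians(35);ps=np.radians(.4)
Z=R.from_euler('z',ps).as_matrix()
for sg in(1,-1):
    z=np.array([np.sin(th),0,-np.cos(th)]);y=np.array([0,sg*1.,0]);M=Z@np.c_[np.cross(y,z),y,z]
    plan((.5,0.12,.3),M,False)
E
```

```text
tool_pos: [0.473, -0.371, 0.0264]
contact_force: [-0.0, 0.3, -0.7]
finger_gap: 0.0769
finger_force: 0.0
tool_pos: [0.4719, -0.3702, 0.0762]
contact_force: [0.1, 1.0, -0.5]
finger_gap: 0.0869
finger_force: 0.0
tool_pos: [0.4739, -0.3718, 0.191]
contact_force: [0.9, -0.1, -0.5]
finger_gap: 0.0707
finger_force: 0.0
t 15.4 pos [ 0.4739 -0.3718  0.191 ] turn [ 0.0908 -0.6027  0.2983] then shift [-0.0868  0.4916 -0.0723] (unturned shift [-0.1771  0.4592 -0.1101] ) F [ 0.9 -0.1 -0.5] gap 0.0707 gf 0.0 q [ 0.53  0.37  0.08  1.75 -0.04  1.03  2.51]
t 15.4 pos [ 0.4739 -0.3718  0.191 ] turn [ 0.851   0.1283 -2.7147] then shift [ 0.0868 -0.4916 -0.0723] (unturned shift [-0.1771  0.4592 -0.1101] ) F [ 0.9 -0.1 -0.5] gap 0.0707 gf 0.0 q [ 0.53  0.37  0.08  1.75 -0.04  1.03  2.51]
```

```bash

python3 -m inch '[-0.0135,0.04,-0.005,0,0,0,0, -0.0135,0.04,-0.005,0,0,0,0, -0.0135,0.04,-0.005,0,0,0,0, -0.0135,0.04,-0.005,0,0,0,0]' | egrep 'pos'
python3 -m inch '[-0.0135,0.04,-0.005,0,0,0,0, -0.0135,0.04,-0.005,0,0,0,0, -0.0135,0.04,-0.005,0,0,0,0, -0.0135,0.04,-0.005,0,0,0,0]' | egrep 'pos'
python3 -m inch '[-0.0135,0.04,-0.005,0,0,0,0, -0.0135,0.04,-0.005,0,0,0,0, -0.0135,0.04,-0.005,0,0,0,0, -0.0135,0.04,-0.005,0,0,0,0]' | egrep 'pos'
python3 -m inch '[0,0,0,0.015,-0.1,0.05,0, 0,0,0,0.015,-0.1,0.05,0, 0,0,0,0.015,-0.1,0.05,0, 0,0,0,0.015,-0.1,0.05,0, 0,0,0,0.015,-0.1,0.05,0]' | egrep 'pos|ori|gap'
python3 -m inch '[0,0,0,0.015,-0.1,0.05,0, 0,0,0,0,0,0,0, 0,0,0,0,0,0,0]' | egrep 'pos|ori|gap'
cat >> h.py <<'E'
th=np.radians(35);LM=R.from_euler('z',np.radians(.4)).as_matrix()@np.c_[np.cross([0,1,0],[np.sin(th),0,-np.cos(th)]),[0,1,0],[np.sin(th),0,-np.cos(th)]]
E
python3 - <<'E'
from h import *
plan((.610,.132,.190),LM,False)
t=capture("top");
m=t.astype(int);o=np.zeros(m.shape[:2],bool);o[195:265,310:365]=(m[...,0]-m[...,2]>35)[195:265,310:365];blob("top",o,.055)
E
```

```text
tool_pos: [0.4749, -0.2008, 0.2084]
tool_pos: [0.4768, -0.0318, 0.2285]
tool_pos: [0.4787, 0.137, 0.2485]
tool_pos: [0.4789, 0.1353, 0.2487]
orientation: [-0.073, 2.63, 0.007]
finger_gap: 0.0005
tool_pos: [0.4796, 0.1343, 0.2479]
orientation: [-0.021, 2.56, 0.001]
finger_gap: 0.0003
t 17.4 pos [0.4796 0.1343 0.2479] turn [ 0.0015 -0.0293  0.0091] then shift [-0.0736 -0.0032  0.1222] (unturned shift [-0.0771 -0.0041  0.12  ] ) F [ 0.2 -0.3 -0.2] gap 0.0003 gf 0.0 q [-0.17 -0.08 -0.34  2.27  0.54  0.49  0.65]
top n 897 mean [ 0.4738 -0.3726] rect [ 474.  -372.9] [166.6  60.8] yaw 17.9
```

```bash

python3 -m inch '[0,0,0,0,-0.029,0.009,0, -0.018,-0.001,0.03,0,0,0,0, -0.018,-0.001,0.03,0,0,0,0, -0.018,-0.001,0.03,0,0,0,0, -0.018,0,0.03,0,0,0,0]' | egrep 'pos|ori'
python3 -m inch '[0,0,0,0,0,0,0, 0,0,0,0,0,0,0]' | egrep 'pos|ori'
python3 - <<'E'
from h import *
plan((.6787,.132,.0918),LM,False)
E
```

```text
tool_pos: [0.61, 0.1314, 0.1896]
orientation: [-0.006, 2.531, 0.003]
tool_pos: [0.6082, 0.1318, 0.189]
orientation: [-0.007, 2.533, 0.004]
t 18.15 pos [0.6082 0.1318 0.189 ] turn [ 0.0002 -0.0022 -0.0018] then shift [-0.002  -0.0003  0.1201] (unturned shift [-0.0023 -0.0003  0.1201] ) F [ 0.  -0.7  0.2] gap 0.001 gf 0.0 q [-0.13  0.21 -0.29  2.14  0.91  0.36  0.38]
```

```bash

python3 -m inch '[0,0,0.03,0,0,0,0, 0,0,0.03,0,0,0,0, 0,0,0.025,0,0,0,0, 0,0,0,0,0,0,0]' | egrep 'pos|ori|force'
python3 - <<'E'
from h import *
plan((.6787,.132,.0918),LM,False)
s=capture("side");t=capture("top")
c=lambda im,x,y,w,h,k:cv2.resize(im[y:y+h,x:x+w,::-1],None,fx=k,fy=k,interpolation=cv2.INTER_CUBIC)
cv2.imwrite("pics/crop6.png",np.hstack([c(s,205,105,80,90,6),c(t,145,140,50,90,6)]))
st=get_state();C=R.from_rotvec(st["orientation"]).as_matrix();p=st["tool_pos"]
print("axis tip hyp A",proj("side",p-.010*C[:,2]),"hyp B",proj("side",p+[0,0,.021]+.011*C[:,2]))
E
```

```text
tool_pos: [0.6555, 0.1323, 0.1181]
orientation: [-0.009, 2.534, 0.002]
contact_force: [-0.2, -0.1, -0.5]
finger_force: 0.0
t 18.55 pos [0.6555 0.1323 0.1181] turn [-0.0004 -0.0035  0.0003] then shift [-0.0039 -0.0004  0.0348] (unturned shift [-0.004  -0.0004  0.0348] ) F [-0.2 -0.1 -0.5] gap 0.0005 gf 0.0 q [-0.24  0.38 -0.14  2.11  1.27  0.26  0.04]
axis tip hyp A [[245.13910794 151.79247219]] hyp B [[248.36213157 150.03465837]]
```

View pics/crop6.png

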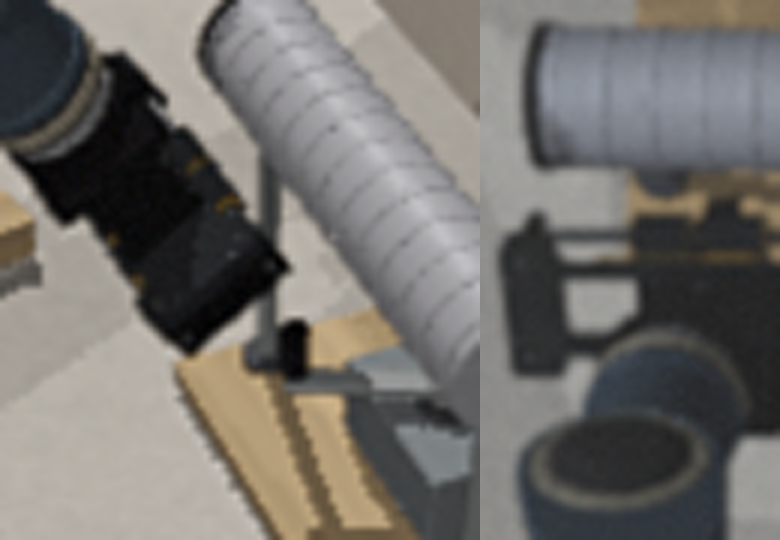

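The side view shows the gripper's wide body clear of the pipe, with its end hiding the fingertips. The knob is at crop (295,345). In the top half the fingertip shows at about (720,205).

```bash
python3 - <<'E'
from h import *
st=get_state();C=R.from_rotvec(st["orientation"]).as_matrix();p=st["tool_pos"]
for nm,t in(("A",p-.010*C[:,2]),("B",p+[0,0,.021]+.011*C[:,2])):
    q=proj("top",t)[0];print(nm,t.round(4),((q-[145,140])*6+[480,0]).round(0))
    for d in(.06,.07):q=proj("top",t-d*C[:,2]+C[:,0]*-.0375)[0];print(' body front',((q-[145,140])*6+[480,0]).round(0))
print("knob",(proj("top",[.664,.092,.125])-[145,140])*6+[480,0])
for x in(-.0095,.0095):
  for yy in(-.015,.015):
    q=proj("top",p-.010*C[:,2]+C@[x,yy,0])[0];print(((q-[145,140])*6+[480,0]).round(0))
E
```

```text
A [0.6497 0.1331 0.1288] [720. 213.]
 body front [699. 199.]
 body front [696. 207.]
B [0.6617 0.1333 0.1326] [719. 190.]
 body front [698. 174.]
 body front [695. 182.]
knob [[798.46477382 188.41910433]]
[747. 197.]
[691. 197.]
[749. 229.]
[693. 229.]
```

The top view matches tips 10 mm behind the TCP along the tool axis: predicted edge row 197, seen about 200. I'll advance the rest of the way beside the knob.

```bash

python3 -m inch '[-0.001,0,0.012,0,0,0,0, -0.001,0,0.012,0,0,0,0, -0.001,0,0.010,0,0,0,0, 0,0,0,0,0,0,0]' | egrep 'pos|ori|force'
python3 - <<'E'
from h import *
plan((.6787,.116,.0918),LM,False)
E
```

```text
tool_pos: [0.6779, 0.1331, 0.095]
orientation: [-0.008, 2.53, 0.005]
contact_force: [-0.4, -0.0, 1.0]
finger_force: 0.0
t 19.05 pos [0.6779 0.1331 0.095 ] turn [ 0.0017  0.0004 -0.0011] then shift [ 0.0012 -0.0171  0.003 ] (unturned shift [ 0.0012 -0.0171  0.003 ] ) F [-0.4 -0.   1. ] gap 0.0002 gf 0.0 q [-0.24  0.44 -0.13  2.08  1.42  0.24 -0.1 ]
```

```bash

python3 -m inch '[0,-0.008,0.001,0,0,0,0, 0,-0.008,0.001,0,0,0,0, 0,-0.008,0,0,0,0,0]' | egrep 'pos|ori|force'
python3 -m inch '[0,-0.008,0,0,0,0,0, 0,-0.008,0,0,0,0,0, 0,-0.008,0,0,0,0,0]' | egrep 'pos|ori|force'
```

```text
tool_pos: [0.6785, 0.1092, 0.0927]
orientation: [-0.01, 2.531, 0.007]
contact_force: [-4.0, 4.6, 2.9]
finger_force: 2.8
tool_pos: [0.6776, 0.0875, 0.0918]
orientation: [-0.013, 2.533, 0.011]
contact_force: [-3.4, 4.2, 0.7]
finger_force: 2.2
```

```bash

python3 -m inch '[0,-0.008,0,0,0,0,0, 0,-0.008,0,0,0,0,0, 0,-0.008,0,0,0,0,0]' | egrep 'pos|ori|force'
python3 -m inch '[0,-0.008,0,0,0,0,0, 0,-0.008,0,0,0,0,0, 0,-0.006,0,0,0,0,0]' | egrep 'pos|ori|force'
python3 - <<'E'
from h import *
plan((.6787,.030,.0918),LM,False)
s=capture("side")
c=lambda im,x,y,w,h,k:cv2.resize(im[y:y+h,x:x+w,::-1],None,fx=k,fy=k,interpolation=cv2.INTER_CUBIC)
cv2.imwrite("pics/crop7.png",c(s,205,105,90,90,6))
E
```

```text
tool_pos: [0.6777, 0.0631, 0.0917]
orientation: [-0.012, 2.533, 0.011]
contact_force: [-4.3, 2.8, 1.7]
finger_force: 2.2
tool_pos: [0.6794, 0.0414, 0.0925]
orientation: [-0.013, 2.531, 0.012]
contact_force: [2.4, 6.3, -0.6]
finger_force: 2.6
t 20.25 pos [0.6794 0.0414 0.0925] turn [ 0.0072 -0.0004  0.0008] then shift [ 0.0011 -0.0114  0.0001] (unturned shift [ 0.0011 -0.0114 -0.    ] ) F [ 2.4  6.3 -0.6] gap 0.0004 gf 2.6 q [ 0.11  0.45 -0.34  2.1   1.57  0.22 -0.06]
```

View pics/crop7.png

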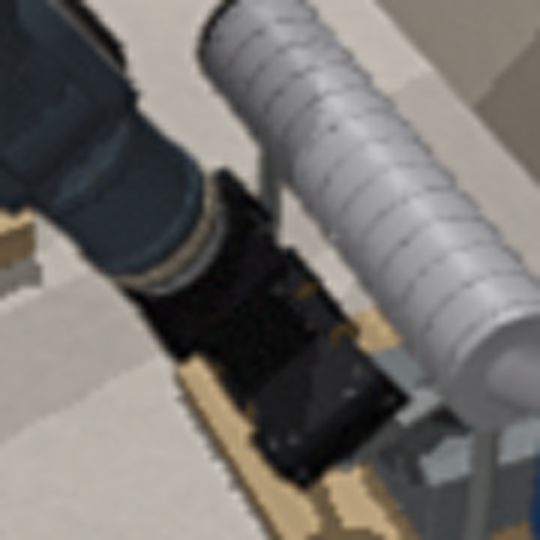

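The gripper is under the front of the pipe and the lever bar at about (430,410) has swung round. I'll continue in small steps to the stop.

```bash

python3 -m inch '[0,-0.004,0,0,0,0,0, 0,0,0,0,0,0,0]' | egrep 'pos|contact'
python3 -m inch '[0,-0.004,0,0,0,0,0, 0,0,0,0,0,0,0]' | egrep 'pos|contact'
python3 -m inch '[0,-0.002,0,0,0,0,0, 0,0,0,0,0,0,0]' | egrep 'pos|contact'
```

```text
tool_pos: [0.6799, 0.0376, 0.0928]
contact_force: [1.9, 5.3, -0.1]
tool_pos: [0.6802, 0.0343, 0.093]
contact_force: [2.4, 6.1, -1.4]
tool_pos: [0.6802, 0.0334, 0.0931]
contact_force: [3.4, 6.9, -1.6]
```

```bash

python3 -m inch '[0,-0.002,0,0,0,0,0, 0,0,0,0,0,0,0]' | egrep 'pos|contact'
python3 -m inch '[0,-0.002,0,0,0,0,0, 0,0,0,0,0,0,0]' | egrep 'pos|contact'
```

```text
tool_pos: [0.6802, 0.0333, 0.0931]
contact_force: [3.7, 9.1, -1.6]
tool_pos: [0.6802, 0.0331, 0.0932]
contact_force: [4.4, 11.6, -2.5]
```

```bash

python3 -m inch '[0,-0.003,0,0,0,0,0, 0,0,0,0,0,0,0]' | egrep 'pos|contact'
python3 -m inch '[0,-0.003,0,0,0,0,0, 0,0,0,0,0,0,0, 0,0,0,0,0,0,0]' | egrep 'pos|contact'
python3 -c "
from h import *
plan((.68,.033,.093),LM,False)"
```

```text
tool_pos: [0.6802, 0.033, 0.0933]
contact_force: [5.8, 14.4, -4.6]
tool_pos: [0.6802, 0.0327, 0.0933]
contact_force: [7.4, 18.8, -6.5]
t 21.8 pos [0.6802 0.0327 0.0933] turn [0.0237 0.0012 0.0086] then shift [0.0004 0.0003 0.0001] (unturned shift [0.0004 0.0003 0.0001] ) F [ 7.4 18.8 -6.5] gap 0.0006 gf 8.4 q [ 0.19  0.45 -0.4   2.1   1.58  0.21 -0.03]
```

It's on the stop: no movement while the force rises to 19 N. I'll back off so the lever springs back, then withdraw.

```bash

python3 -m inch '[0,0.012,0,0,0,0,0, 0,0.025,0,0,0,0,0, 0,0.03,0,0,0,0,0, 0,0.03,0,0,0,0,0, 0,0.012,0,0,0,0,0]' | egrep 'pos|contact'
python3 -m inch '[0,0.004,0,0,0,0,0, 0,0,0,0,0,0,0]' | egrep 'pos|contact'
python3 -c "
from h import *
plan((.61,.132,.19),LM,False)"
```

```text
tool_pos: [0.6786, 0.1312, 0.0927]
contact_force: [-0.5, -0.2, -0.4]
tool_pos: [0.6789, 0.1304, 0.0919]
contact_force: [-0.4, -1.7, 0.9]
t 22.5 pos [0.6789 0.1304 0.0919] turn [-0.0007 -0.0011 -0.0014] then shift [ 1.000e-04  2.100e-03 -1.198e-01] (unturned shift [ 0.0003  0.002  -0.1198] ) F [-0.4 -1.7  0.9] gap 0.0001 gf 0.0 q [ 0.02  0.48 -0.46  2.06  1.5   0.39 -0.12]
```

```bash

python3 -m inch '[0,0,-0.03,0,0,0,0, 0,0,-0.03,0,0,0,0, 0,0,-0.03,0,0,0,0, 0,0,-0.04,0,0,0,0, 0,0,-0.04,0,0,0,0]' | egrep 'pos|contact'
python3 -m inch '[0,0,-0.04,0,0,0,0, 0,0,0,0,0,0,0, 0,0,0,0,0,0,0]' | egrep 'pos|contact'
python3 - <<'E'
from h import *
t=capture("top");s=capture("side")
c=lambda im,x,y,w,h,k:cv2.resize(im[y:y+h,x:x+w,::-1],None,fx=k,fy=k,interpolation=cv2.INTER_CUBIC)
cv2.imwrite("pics/fin.png",np.vstack([np.hstack([c(s,232,140,65,60,6),c(t,312,200,50,60,6)]),c(s,165,180,138,140,5)[:,:690]][:1]+[np.hstack([c(s,220,275,115,55,6)])]))
m=t.astype(int);o=np.zeros(m.shape[:2],bool);o[195:265,310:365]=(m[...,0]-m[...,2]>35)[195:265,310:365];blob("top",o,.055)
m=s.astype(int);o=np.zeros(m.shape[:2],bool);o[270:345,220:300]=((m[...,0]-m[...,2]>35)&(m[...,0]>115))[270:345,220:300];blob("side",o,.055)
E
```

```text
tool_pos: [0.5805, 0.128, 0.2316]
contact_force: [0.6, -1.1, -0.7]
tool_pos: [0.5588, 0.1281, 0.265]
contact_force: [-0.7, 0.3, 0.1]
top n 905 mean [ 0.4736 -0.3727] rect [ 473.9 -373. ] [166.7  60.8] yaw 17.9
side n 1460 mean [ 0.4691 -0.3732] rect [ 472.2 -371.4] [169.9  62.4] yaw 18.1
```

View pics/fin.png

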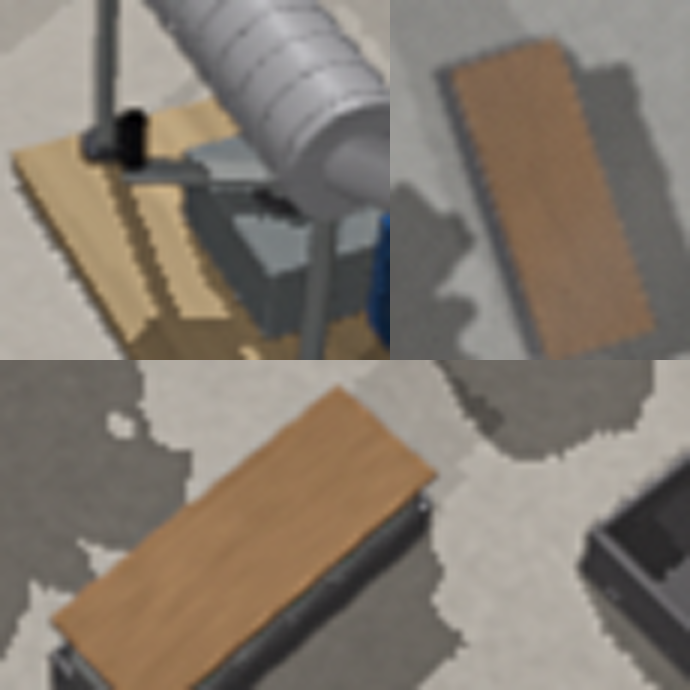

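The board lies flat and square over the three controllers, centred to about 2 mm. The knob is back at its rest position at crop (130,140), and the arm is clear of everything. I'll hand the job in.

```bash
python3 -c "
from workcell import *
print(close_job())"
```

```text
the job is handed in; nothing more can be done
None
```

The job is handed in at about 23 s: the separator board lies flat on the three controllers, square and within about 2 mm of the tray's centre, and the counter lever was pushed to its stop and is back at rest.

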